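# Nest the keyed coin cups on the test box

## Robot

A 6-joint arm with a two-finger parallel gripper is mounted at the origin on the work surface. World frame = base frame: x ahead of the robot, y to its left, z up, the work surface at z = 0. Lengths are in m, angles in rad, forces in N, time in s.
With the tool pointing down it reaches from about 0.35 to 0.875 m from the base axis. Payload 15.5 kg.
Tool frame: the origin (TCP) lies on the mounting face of the last link; the fingertips stand 173 mm ahead of it and the grasp point (between the pads) lies 155 mm ahead of it; z points along the fingers, y is the line along which they close (so a half turn about z gives the same grasp; the last joint's range is limited). The gripper opens to 85 mm and grips with 20 to 120 N. Pads are 22 mm wide; open, the fingers measure 114 mm over their backs; the gripper's body (76 mm by 85 mm) begins 54 mm behind the grasp point. The pads swing forward as they close: fully open they stand 13 mm farther back than shut.
Start: joints at [-1.367, 0.494, 1.345, -0, 1.302, -0.096], TCP at [0.185, -0.597, 0.405] pointing down, gripper open.
Joint ranges: [-2.91, 2.91], [-0.82, 2.16], [0.22, 2.67], [-1.22, 4.37], [0.12, 2.79], [-3.08, 3.08]. Speed limits (rad/s): [1.89, 1.89, 2.57, 3.01, 3.01, 3.01].

## Interface

Orientations are given as [roll, pitch, yaw] about the fixed x, y, z axes, in that order (R = Rz(yaw) Ry(pitch) Rx(roll)).
In Python, from cell import get_obs, capture, close_job, look_for, spot_point gives the robot as it stands. The module is installed in compiled form; this text tells all that it offers.
- The arm moves only by the tool play_rows, never from a script. Its argument "increments" is one flat list of numbers, 6 for each row, row after row: the shift along the tool's x, y, z in mm, then the turn, a rotation vector about the tool's x, y, z in rad. In form: [tx, ty, tz, rx, ry, rz, tx, ty, tz, rx, ry, rz, ...]. A call has 1 to 10 rows; each row shifts and turns the commanded pose from where the row before left it, along the tool's axes as they then stand; what a row does not reach is not made up. A row lasts 1/10 s, in which the tool goes at most 50 mm and 8.59 degrees, less where a joint would pass 70% of its speed; a pose out of reach is approached as far as the arm can. A call with a gripper value outside its range is refused whole. "grip" is the closure in counts, from 0 (fully open) to 255 (shut), set as the call begins (left out, the last holds). The fingers move at their own pace and stop on an object; "force" is the grip in N (left out, the last holds). Time passes only in rows, so rows that do not move let the fingers close. It gives the time, the measured TCP pose, the force, the opening and the grip force at its end, in the units of the state.
- get_obs(): the state, without advancing time (a new reading comes with each control period).
- capture(name): name is "scene" or "top" or "wrist"; returns a dict with "frame" (420x560x3 uint8, blue, green, red), "fovy" (degrees; the focal length in pixels is half the picture's height over the tangent of half this angle, whatever the lens; pixels are square), "cx", "cy" (the principal point, pixels), "world_from_camera" (4x4, takes a point from camera to world coordinates). Camera axes: x right, y down, z forward; pixel columns grow to the right and rows downward; lengths in m; the calibration is good to about 2 mm. A picture is of the moment at which its call begins. There is no depth.
- close_job(): hands the job in; it is judged then, once.
Trained networks look in a picture, given as the dict that the camera call returned (one of the last four; its "shot" number tells which), for a name from the list of things; names that differ only in an ending like _2 or _b are one class to them, and where a whole thing is asked for, a point or a joint stands for the part that bears it (a point fixed in the world has none). Each returns a list of dicts, best first, with "score" (0 to 1); they miss things now and then, are a little off and sometimes report something else, mostly with a low value. They report only what shows in the picture. A call takes as long as a camera call.
- look_for(query, picture): "at" ([x, y, z] in m, in world coordinates, good to about 4 mm: the middle of the surface that is visible of it).
- spot_point(query, picture): "at" ([x, y, z] in m, in world coordinates, good to about 4 mm: a listed point, or the origin of a listed thing).
The state is a dict: "t": time; "joint_positions": joint angles; "qd": joint speeds; "tau": joint torques, N m; "tool_pos": TCP position; "tcp_rot": TCP orientation; "contact_force": force on the tool from outside, world axes, zero at the start; "wrist_torque": the same for the moment, N m; "finger_gap": finger opening in m; "grasp_force": force on a finger pad.
Only numpy, scipy, OpenCV 4.12 (cv2) and the standard library are available. Lean on these libraries where they do the work, as an engineer would, in place of code of your own. Each camera call takes 0.05 s, during which the arm holds its last target. There are 200 camera calls.

## Task

Nest the blue coin cup in the aluminium cup fixed on the test box, then the red cup in the blue one, each turned so that its pins drop into the notches of the cup below and its shoulder sits fully home on that rim. Press gently, leave the stack standing, and do not disturb the glass tube, the brass pivot or the chrome knob.

Things in the scene. Friction and masses are not known exactly. Their poses are not given: they have to be found in the camera images.
- blue_cup: loose blue open coin cup, upright, 100 mm tall, 0.12-0.21 kg; origin: underside centre, z along the axis. Body tapers from 38 mm diameter at the foot to 51 mm at the shoulder, 58 mm up; above it a straight collar, 62 mm outer and 56 mm inner diameter, 58 to 100 mm up: grip it there. 4 rim notches along the cup's +x, -x, +y, -y, 8 mm deep, 11 mm wide
- blue_pins (a point): on the blue cup's axis, 58 mm above its underside, at the shoulder's level. Just below it 4 round radial pins, 7 mm in diameter (51 to 58 mm up), stick out along the cup's +x, -x, +y, -y to 30.5 mm from the axis
- red_cup: loose red cup, same shape, size, pins, notches, weight, origin and axes as the blue one
- seat (a point): where the blue cup's origin lies when fully home: on the axis of the aluminium cup fixed on the box, 82 mm above the table. That cup has the blue cup's shape; its underside is 40 mm above the table and it never turns. It is mounted at any angle: this point's x and y axes are the box's and do NOT show its notches, which must be felt or seen
- seat_rim (a point): centre of the fixed cup's rim, 140 mm above the table. A cup not turned to the notches rides with its pins on the rim below, 7 mm too high; turned to the notches (every 90 degrees, about 4 degrees of play each way) it drops home and can turn no more. Home, the collar's bottom lies on the lower rim, and the upper origin is 42 mm above the lower one
- test_box: fixed grey box 170 x 150 x 40 mm with a black rocker switch at its -x side; origin: centre of its underside. The fixed cup's axis is 25 mm from the centre towards the box's own +x.
- rectifier_tube: bystander: loose upright glass tube on a black base, 48 mm across, 107 mm tall; origin: centre of its underside.
- tone_arm_pivot: bystander: loose brass post on a round foot, 56 mm across, 74 mm tall; origin: centre of its underside.
- speaker_knob: bystander: loose chrome knob, 48 mm across, 26 mm tall; origin: centre of its underside.

How it is judged:
On the way, in this order (a step that is already met when the one before it is completed fails the run):
1. the blue cup is fully home in the fixed cup (horizontal distance between blue_cup and seat below 0.005 m and z of blue_cup in the frame of seat between -0.004 and 0.003 m and angle between blue_cup's own z axis and vertical below 0.05 rad), for 0.2 s.
2. the red cup is fully home in the blue cup, still home itself (all of step 1 and horizontal distance between red_cup and blue_cup below 0.005 m and z of red_cup in the frame of blue_cup between 0.038 and 0.045 m and angle between red_cup's own z axis and vertical below 0.05 rad), for 0.2 s.
At the end, for the whole second after the job is handed in: blue cup home in the fixed cup and red cup home in the blue cup (each within 3 mm of fully down and 5 mm of the axis, upright within 0.05 rad), both at rest (all of step 2 and linear speed of each of blue_cup, red_cup below 0.02 m/s and angular speed of each of blue_cup, red_cup below 0.2 rad/s); the robot touches nothing.
It fails at once if the rectifier tube is pushed more than 20 mm or tipped (distance of rectifier_tube from where it was at the start of the episode above 0.02 m or angle between rectifier_tube's own z axis and vertical above 0.3 rad).
It fails at once if the tone arm pivot is pushed more than 20 mm or tipped (distance of tone_arm_pivot from where it was at the start of the episode above 0.02 m or angle between tone_arm_pivot's own z axis and vertical above 0.3 rad).
It fails at once if the speaker knob is pushed more than 20 mm or tipped (distance of speaker_knob from where it was at the start of the episode above 0.02 m or angle between speaker_knob's own z axis and vertical above 0.3 rad).
It fails at once if a cup is slammed or forced down: over 60 N on the cup below (contact force between blue_cup and test_box above 60 N or contact force between red_cup and blue_cup above 60 N).
It also fails if it takes over 70 s, if anything falls off the work surface, if the arm or the gripper's body presses on something with over 40 N, if the wrist force passes 120 N, or if a joint passes its speed limit or range.

## Working session

There is one attempt and no reset: what is moved stays moved. The work goes in short steps, Python scripts to look and compute and a tool call to move; the robot and the scene stay as the last step left them, time stands still between calls to the robot, and variables do not carry over. Pictures are saved under pics/ and viewed, at most 10 in all, crops included, and the job is handed in when it is done.

Besides the shell and the picture viewer there is one more tool, called after "Call:" by a JSON object that holds its "name" and its "arguments". play_rows: Moves the arm, as the interface text tells. Its arguments: {"type":"object","properties":{"increments":{"type":"array"},"grip":{"type":"number"},"force":{"type":"number"}},"required":["increments"]}

```bash
mkdir -p pics
cat > h.py <<'E'
import numpy as np, cv2
from cell import *
def proj(c,p):
    T=np.linalg.inv(np.array(c["world_from_camera"]));q=T[:3,:3]@np.array(p)+T[:3,3]
    f=c["frame"].shape[0]/2/np.tan(np.radians(c["fovy"])/2)
    return np.array([c["cx"]+f*q[0]/q[2],c["cy"]+f*q[1]/q[2]])
def unproj(c,u,v,z):
    T=np.array(c["world_from_camera"]);f=c["frame"].shape[0]/2/np.tan(np.radians(c["fovy"])/2)
    d=T[:3,:3]@np.array([(u-c["cx"])/f,(v-c["cy"])/f,1]);o=T[:3,3]
    return o+d*(z-o[2])/d[2]
E
python3 - <<'E'
from h import *
o=get_obs();print({k:np.round(v,3) for k,v in o.items()})
a=capture("top");b=capture("scene")
cv2.imwrite("pics/a.png",np.vstack([a["frame"]]));cv2.imwrite("pics/b.png",b["frame"])
for c,n in((a,"top"),(b,"scene")):
    print(n,np.round(c["world_from_camera"],3).tolist(),c["fovy"])
    for q in["blue_cup","red_cup","seat","seat_rim","test_box","rectifier_tube","tone_arm_pivot","speaker_knob"]:
        print(q,[(np.round(r["at"],3).tolist(),round(r["score"],2)) for r in spot_point(q,c)[:2]])
E
```

```text
{'t': np.float64(0.0), 'joint_positions': array([-1.367,  0.494,  1.346,  0.   ,  1.303, -0.096]), 'qd': array([-0.   ,  0.001,  0.001, -0.001, -0.001,  0.   ]), 'tau': array([ 4.0000e-03, -8.8217e+01, -3.8386e+01, -0.0000e+00,  1.0000e-02,
        0.0000e+00]), 'tool_pos': array([ 0.185, -0.597,  0.404]), 'tcp_rot': array([-3.14, -0.  ,  0.3 ]), 'contact_force': array([-0.167,  0.043,  0.611]), 'wrist_torque': array([-0.025,  0.009,  0.002]), 'grasp_force': np.float64(0.0), 'finger_gap': np.float64(0.085)}
top [[0.019, -0.995, 0.102, 0.48], [-0.999, -0.016, 0.028, -0.011], [-0.027, -0.102, -0.994, 0.958], [0.0, 0.0, 0.0, 1.0]] 54.60471731550037
blue_cup [([0.491, -0.3, -0.003], 0.83), ([0.606, -0.024, 0.139], 0.58)]
red_cup [([0.529, 0.287, 0.0], 0.93)]
seat [([0.604, -0.026, 0.082], 0.95)]
seat_rim [([0.606, -0.024, 0.141], 0.58)]
test_box [([0.581, -0.033, -0.003], 0.7)]
rectifier_tube [([0.702, 0.224, 0.002], 0.67)]
tone_arm_pivot [([0.692, -0.206, -0.0], 0.79)]
speaker_knob [([0.376, 0.033, -0.0], 0.75)]
scene [[-0.535, 0.599, -0.596, 1.037], [0.845, 0.372, -0.384, 0.311], [-0.008, -0.709, -0.705, 0.68], [0.0, 0.0, 0.0, 1.0]] 56.033721544684674
blue_cup [([0.492, -0.294, -0.002], 0.77)]
red_cup [([0.534, 0.286, -0.004], 0.92)]
seat [([0.603, -0.022, 0.08], 0.62)]
seat_rim [([0.604, -0.019, 0.143], 0.63)]
test_box []
rectifier_tube [([0.702, 0.225, -0.002], 0.6)]
tone_arm_pivot [([0.694, -0.208, -0.002], 0.68)]
speaker_knob [([0.369, 0.032, -0.0], 0.68)]
```

View pics/a.png

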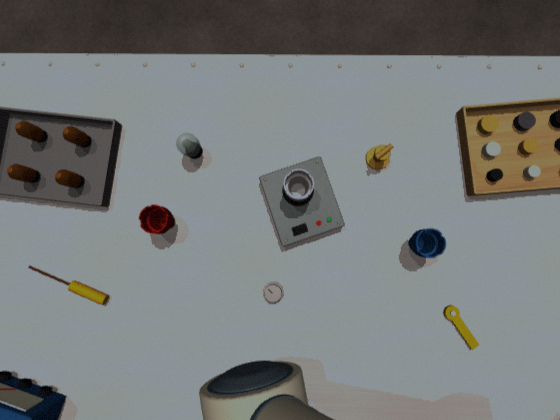

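View pics/b.png

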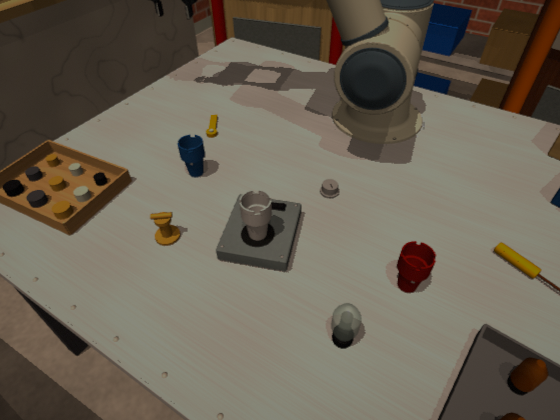

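Call:
{"name": "play_rows", "arguments": {"increments": [38,-19.5,0,0,0,0,38,-19.5,0,0,0,0,38,-19.5,0,0,0,0,38,-19.5,0,0,0,0,38,-19.5,0,0,0,0,38,-19.5,0,0,0,0,38,-19.5,0,0,0,0,38,-19.5,0,0,0,0,38,-19.5,0,0,0,0,38,-19.5,0,0,0,0], "grip": 0, "force": 40}}

```text
t: 1.9
tool_pos: [0.4911, -0.2972, 0.4048]
tcp_rot: [3.141, -0.0, 0.3]
contact_force: [0.5, 0.4, -0.5]
finger_gap: 0.0853
grasp_force: 0.0
```

Run:
```python
from h import *
c=capture("wrist");o=get_obs();print(o["t"],o["tool_pos"],o["tcp_rot"],o["joint_positions"])
cv2.imwrite("pics/c.png",c["frame"]);print(np.round(c["world_from_camera"],3).tolist(),c["fovy"])
for q in["blue_cup","blue_pins"]:
    print(q,[(np.round(r["at"],4).tolist(),round(r["score"],2)) for r in spot_point(q,c)[:2]])
print(proj(c,[0.491,-.298,.1]))
```

```text
1.95 [ 0.49450089 -0.2934261   0.40483942] [-3.14091888e+00 -2.29055844e-03  3.02015181e-01] [-0.64001089  0.42276312  1.47195508  0.00237278  1.24607303  0.62801336]
[[0.295, -0.921, -0.254, 0.555], [-0.955, -0.284, -0.08, -0.278], [0.002, 0.267, -0.964, 0.373], [0.0, 0.0, 0.0, 1.0]] 61.70640841538969
blue_cup [([0.4905, -0.2965, 0.0012], 0.68)]
blue_pins [([0.497, -0.2988, 0.0587], 0.69)]
[278.87426586 203.12896935]
```

View pics/c.png

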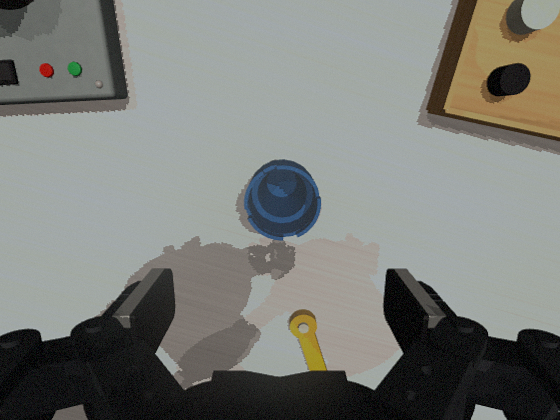

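```bash
cat >> h.py <<'E'
def rect(c,x,y,z,half=.045,n=360):
    g=np.linspace(-half,half,n)
    T=np.linalg.inv(np.array(c["world_from_camera"]));f=210/np.tan(np.radians(c["fovy"])/2)
    X,Y=np.meshgrid(x+g,y-g)   # right=+x, up=+y
    P=np.stack([X,Y,np.full_like(X,z)],-1)@T[:3,:3].T+T[:3,3]
    return cv2.remap(c["frame"],(c["cx"]+f*P[...,0]/P[...,2]).astype(np.float32),(c["cy"]+f*P[...,1]/P[...,2]).astype(np.float32),cv2.INTER_CUBIC)
E
python3 - <<'E'
from h import *
c=capture("wrist");o=get_obs();print(o["t"],o["tool_pos"],o["tcp_rot"])
a=rect(c,.491,-.298,.1);b=rect(c,.491,-.298,.092)
im=np.hstack([a,b]);im=np.clip(im.astype(float)*1.6,0,255).astype(np.uint8)
for k in(0,360):cv2.circle(im,(180+k,180),124,(0,255,255),1)
cv2.imwrite("pics/d.png",im)
E
```

```text
2.1 [ 0.49055008 -0.29789633  0.40462813] [3.14152200e+00 1.55719613e-04 3.01837184e-01]
```

View pics/d.png

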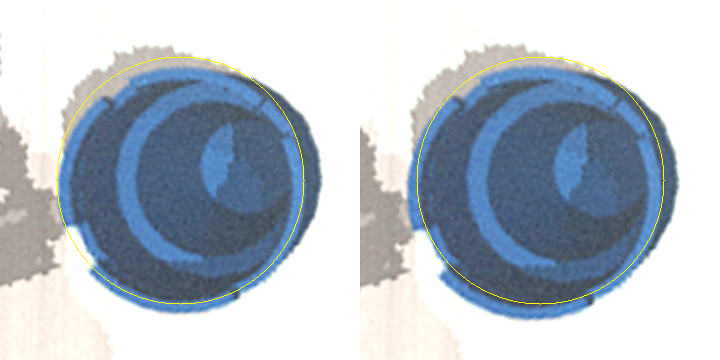

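Call:
{"name": "play_rows", "arguments": {"increments": [0,0,25,0,0,0,0,0,25,0,0,0,0,0,25,0,0,0,0,0,25,0,0,0,0,0,25,0,0,0,0,0,25,0,0,0,0,0,15,0,0,0,0,0,7,0,0,0,0,0,0,0,0,0]}}

```text
t: 3.0
tool_pos: [0.4894, -0.2992, 0.2322]
tcp_rot: [-3.141, 0.001, 0.299]
contact_force: [0.6, -1.1, 0.1]
finger_gap: 0.0856
grasp_force: 0.0
```

Call:
{"name": "play_rows", "arguments": {"increments": [0,0,0,0,0,0,0,0,0,0,0,0,0,0,0,0,0,0,0,0,0,0,0,0,0,0,0,0,0,0,0,0,0,0,0,0], "grip": 255, "force": 40}}

```text
t: 3.6
tool_pos: [0.4903, -0.299, 0.2339]
tcp_rot: [3.14, -0.001, 0.3]
contact_force: [-1.1, -1.2, 5.0]
finger_gap: 0.0616
grasp_force: 42.3
```

Call:
{"name": "play_rows", "arguments": {"increments": [0,0,-26,0,0,0,0,0,-40,0,0,0,0,0,-40,0,0,0,5,-10,-40,0,0,0,15,-30,-30,0,0,0,20,-41,-10,0,0,0,20,-41,0,0,0,0,20,-41,0,0,0,0,18,-38,0,0,0,0,12.4,-27.5,0,0,0,0]}}

```text
t: 4.6
tool_pos: [0.5278, -0.0452, 0.4196]
tcp_rot: [3.141, -0.001, 0.301]
contact_force: [-0.0, -0.8, -2.3]
finger_gap: 0.0616
grasp_force: 44.9
```

Call:
{"name": "play_rows", "arguments": {"increments": [0,0,0,0,0,0,0,0,0,0,0,0,0,0,0,0,0,0]}}

```text
t: 4.9
tool_pos: [0.5279, -0.0483, 0.419]
tcp_rot: [3.141, -0.0, 0.299]
contact_force: [0.7, -0.9, -1.6]
finger_gap: 0.0615
grasp_force: 45.0
```

Run:
```python
from h import *
c=capture("wrist");o=get_obs();print(o["t"],o["tool_pos"],o["tcp_rot"],o["finger_gap"],o["contact_force"])
for q in["seat","seat_rim","test_box"]:
    print(q,[(np.round(r["at"],4).tolist(),round(r["score"],2)) for r in spot_point(q,c)[:2]])
a=rect(c,.604,-.024,.14);t=cv2.resize(c["frame"],(480,360))
cv2.circle(a,(180,180),124,(0,255,255),1)
im=np.hstack([a,t[:,:430]]);im=np.clip(im.astype(float)*1.2,0,255).astype(np.uint8)
cv2.imwrite("pics/e.png",im)
```

```text
4.95 [ 0.52792974 -0.048573    0.41890702] [ 3.14122725e+00 -2.05883162e-04  2.98797365e-01] 0.06189051413024618 [-0.92718352 -0.30455256 -1.44187032]
seat [([0.6069, -0.0239, 0.0819], 0.92), ([0.3714, 0.0293, -0.0024], 0.43)]
seat_rim [([0.6057, -0.0205, 0.1371], 0.6)]
test_box [([0.5844, -0.0297, -0.0003], 0.98), ([0.5351, -0.0502, 0.2473], 0.41)]
```

View pics/e.png

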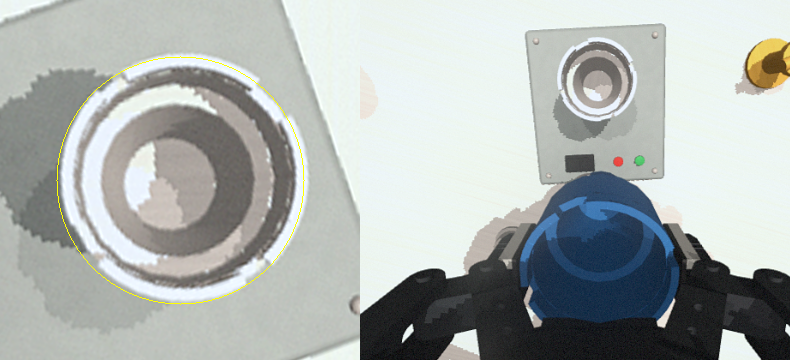

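Call:
{"name": "play_rows", "arguments": {"increments": [20,0,0,0,0,-0.02,25,0,0,0,0,-0.02,25,-1,0,0,0,-0.02,11,0,5,0,0,0,0,0,20,0,0,0,0,0,20,0,0,0,0,0,20,0,0,0,0,0,14,0,0,0,0,0,5,0,0,0,0,0,0,0,0,0]}}

```text
t: 6.1
tool_pos: [0.6041, -0.0211, 0.3341]
tcp_rot: [-3.141, 0.001, 0.359]
contact_force: [-0.7, 0.0, -2.1]
finger_gap: 0.0616
grasp_force: 44.9
```

Call:
{"name": "play_rows", "arguments": {"increments": [0,0,2,0,0,0,0,0,2,0,0,0,0,0,2,0,0,0,0,0,2,0,0,0,0,0,2,0,0,0,0,0,0,0,0,0,0,0,0,0,0,0]}}

```text
t: 6.8
tool_pos: [0.6044, -0.0208, 0.3247]
tcp_rot: [-3.142, 0.0, 0.36]
contact_force: [-0.7, -0.7, -2.5]
finger_gap: 0.0616
grasp_force: 45.0
```

Call:
{"name": "play_rows", "arguments": {"increments": [0,2.5,0,0,0,0,0,0,1,0,0,0,0,0,1,0,0,0,0,0,1,0,0,0,0,0,1,0,0,0,0,0,0,0,0,0]}}

```text
t: 7.4
tool_pos: [0.6052, -0.0231, 0.3205]
tcp_rot: [-3.141, 0.0, 0.36]
contact_force: [-0.2, 0.7, -1.4]
finger_gap: 0.0615
grasp_force: 45.0
```

Call:
{"name": "play_rows", "arguments": {"increments": [0,0,1,0,0,0,0,0,1,0,0,0,0,0,1,0,0,0,0,0,0,0,0,0,0,0,0,0,0,0]}}

```text
t: 7.9
tool_pos: [0.6052, -0.0231, 0.3176]
tcp_rot: [-3.141, 0.0, 0.36]
contact_force: [-0.3, 0.9, -2.8]
finger_gap: 0.0612
grasp_force: 44.9
```

Call:
{"name": "play_rows", "arguments": {"increments": [0,0,1,0,0,0,0,0,0.5,0,0,0,0,0,0.5,0,0,0,0,0,0,0,0,0,0,0,0,0,0,0]}}

```text
t: 8.4
tool_pos: [0.6052, -0.023, 0.316]
tcp_rot: [-3.141, -0.0, 0.36]
contact_force: [-3.5, 1.8, 5.0]
finger_gap: 0.0618
grasp_force: 45.4
```

Call:
{"name": "play_rows", "arguments": {"increments": [0,0,0,0,0,0,0,0,0,0,0,0,0,0,0,0,0,0,0,0,0,0,0,0,0,0,-30,0,0,0,0,0,-40,0,0,0,0,0,-40,0,0,0,-30,0,-30,0,0,0,-30,0,0,0,0,0,0,0,0,0,0,0], "grip": 0}}

```text
t: 9.4
tool_pos: [0.5467, -0.0449, 0.4568]
tcp_rot: [3.141, -0.0, 0.359]
contact_force: [-0.6, 1.1, 1.2]
finger_gap: 0.0853
grasp_force: 0.0
```

Run:
```python
from h import *
c=capture("wrist");o=get_obs();print(o["t"],o["tool_pos"],o["tcp_rot"])
for q in["blue_cup","blue_pins"]:
    print(q,[(np.round(r["at"],4).tolist(),round(r["score"],2)) for r in spot_point(q,c)[:2]])
a=rect(c,.605,-.0235,.182);t=cv2.resize(c["frame"],(480,360))
cv2.circle(a,(180,180),124,(0,255,255),1)
im=np.hstack([a,t[:,:430]]);im=np.clip(im.astype(float)*1.5,0,255).astype(np.uint8)
cv2.imwrite("pics/f.png",im)
```

```text
9.45 [ 0.54799755 -0.04461758  0.45639679] [ 3.14111214e+00 -6.25033517e-04  3.58876972e-01]
blue_cup [([0.6076, -0.0208, 0.0847], 0.8)]
blue_pins [([0.611, -0.0228, 0.139], 0.93)]
```

View pics/f.png

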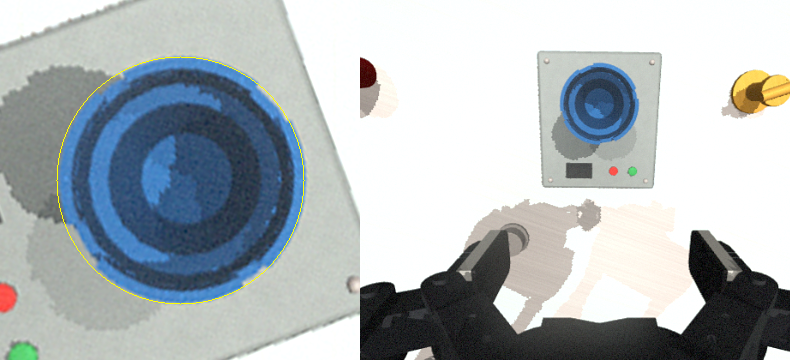

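Call:
{"name": "play_rows", "arguments": {"increments": [6,-20,0,0,0,0,13,-39,0,0,0,0,14,-42,0,0,0,0,14,-42,0,0,0,0,14,-42,10,0,0,0,14,-42,15,0,0,0,14,-42,15,0,0,0,9,-31,11,0,0,0,4,-16,0,0,0,0,0,0,0,0,0,0]}}

```text
t: 10.55
tool_pos: [0.5333, 0.2894, 0.4041]
tcp_rot: [-3.141, 0.001, 0.362]
contact_force: [-0.0, -0.4, 0.3]
finger_gap: 0.0849
grasp_force: 0.0
```

Call:
{"name": "play_rows", "arguments": {"increments": [0,0,0,0,0,0,0,0,0,0,0,0]}}

```text
t: 10.75
tool_pos: [0.5338, 0.2864, 0.4051]
tcp_rot: [3.141, -0.001, 0.359]
contact_force: [-0.1, -0.0, 0.1]
finger_gap: 0.0857
grasp_force: 0.0
```

Run:
```python
from h import *
c=capture("wrist");o=get_obs();print(o["t"],o["tool_pos"],o["tcp_rot"])
for q in["red_cup"]:
    print(q,[(np.round(r["at"],4).tolist(),round(r["score"],2)) for r in spot_point(q,c)[:2]])
a=rect(c,.532,.287,.1);b=rect(c,.532,.287,.092)
im=np.hstack([a,b]);im=np.clip(im.astype(float)*1.6,0,255).astype(np.uint8)
for k in(0,360):cv2.circle(im,(180+k,180),124,(0,255,255),1)
cv2.imwrite("pics/g.png",im)
```

```text
10.8 [0.53377144 0.28627716 0.40516316] [ 3.14142658e+00 -6.05585515e-04  3.58400988e-01]
red_cup [([0.5314, 0.2877, 0.006], 0.67)]
```

View pics/g.png

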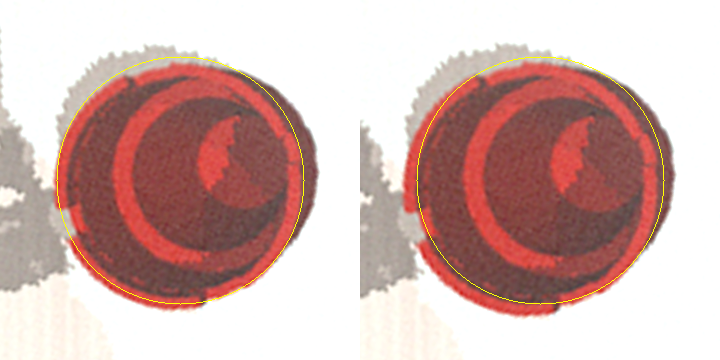

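Run:
```python
import cv2,numpy as np
out=[]
for f,(cx,cy) in(("d",(181,190)),("g",(179.5,186)),("f",(181,180))):
    im=cv2.imread(f"pics/{f}.png")
    th=np.radians(np.arange(0,720)/2);r=np.linspace(35,24,150)*4*(360/360)
    R,T=np.meshgrid(r,th,indexing="ij")
    p=cv2.remap(im,(cx+R*np.cos(T)).astype(np.float32),(cy-R*np.sin(T)).astype(np.float32),cv2.INTER_LINEAR)
    for k in range(0,360,30):
        cv2.line(p,(2*k,140),(2*k,150),(0,255,0),1);cv2.putText(p,str(k),(2*k+2,148),0,.35,(0,255,0),1)
    out.append(p)
cv2.imwrite("pics/h.png",np.vstack(out))
```

```text
(no output)
```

View pics/h.png

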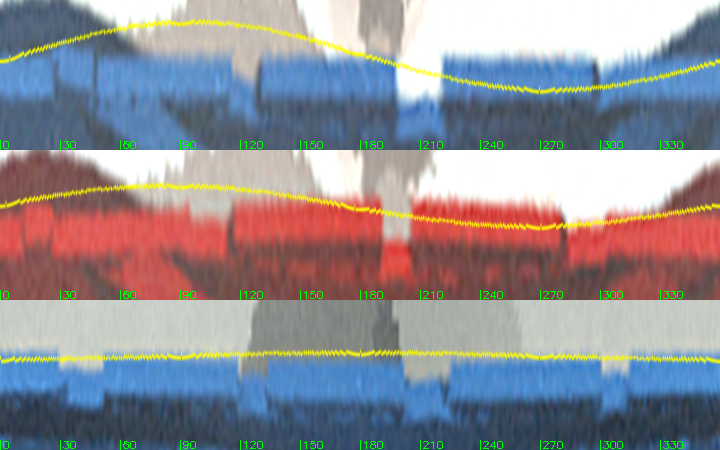

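Call:
{"name": "play_rows", "arguments": {"increments": [-2,0,15,0,0,0.09,0,0,25,0,0,0.09,0,0,25,0,0,0.09,0,0,25,0,0,0.09,0,0,25,0,0,0,0,0,25,0,0,0,0,0,18,0,0,0,0,0,10,0,0,0,0,0,4,0,0,0,0,0,0,0,0,0]}}

```text
t: 11.85
tool_pos: [0.5317, 0.2865, 0.2329]
tcp_rot: [-3.142, -0.0, -0.001]
contact_force: [0.4, 0.5, -0.7]
finger_gap: 0.0852
grasp_force: 0.0
```

Call:
{"name": "play_rows", "arguments": {"increments": [0,0,0,0,0,0,0,0,0,0,0,0,0,0,0,0,0,0,0,0,0,0,0,0,0,0,0,0,0,0,0,0,0,0,0,0], "grip": 255, "force": 40}}

```text
t: 12.45
tool_pos: [0.5318, 0.2868, 0.2339]
tcp_rot: [-3.141, -0.002, -0.0]
contact_force: [-1.3, -3.1, 6.7]
finger_gap: 0.0616
grasp_force: 42.4
```

Call:
{"name": "play_rows", "arguments": {"increments": [0,0,-27,0,0,0,0,0,-45,0,0,0,0,0,-45,0,0,0,0,0,-45,0,0,0,4,10,-40,0,0,0,7,30,-15,0,0,0,10,42,0,0,0,0,10,42,0,0,0,0,10,42,0,0,0,0,10,42,0,0,0,0]}}

```text
t: 13.45
tool_pos: [0.5823, 0.0771, 0.4504]
tcp_rot: [-3.142, -0.001, 0.0]
contact_force: [-0.0, 1.0, -1.5]
finger_gap: 0.0614
grasp_force: 45.1
```

Call:
{"name": "play_rows", "arguments": {"increments": [10,42,0,0,0,0,8,35,0,0,0,0,4.4,20,0,0,0,0,0,4.8,0,0,0,0,0,0,0,0,0,-0.08,0,0,0,0,0,-0.08,0,0,10,0,0,-0.08,0,0,20,0,0,-0.076,0,0,0,0,0,0,0,0,0,0,0,0]}}

```text
t: 14.45
tool_pos: [0.6046, -0.0225, 0.4202]
tcp_rot: [-3.141, 0.0, 0.314]
contact_force: [0.4, -0.4, -1.5]
finger_gap: 0.0614
grasp_force: 45.0
```

Call:
{"name": "play_rows", "arguments": {"increments": [0.5,0.7,10,0,0,0,0,0,15,0,0,0,0,0,12,0,0,0,0,0,8,0,0,0,0,0,4,0,0,0,0,0,2,0,0,0,0,0,1,0,0,0,0,0,0,0,0,0]}}

```text
t: 15.25
tool_pos: [0.6056, -0.0236, 0.368]
tcp_rot: [3.141, -0.001, 0.316]
contact_force: [0.5, 1.5, -2.1]
finger_gap: 0.0618
grasp_force: 45.0
```

Call:
{"name": "play_rows", "arguments": {"increments": [0,0,1,0,0,0,0,0,1,0,0,0,0,0,1,0,0,0,0,0,1,0,0,0,0,0,0,0,0,0,0,0,0,0,0,0]}}

```text
t: 15.85
tool_pos: [0.6055, -0.0236, 0.3636]
tcp_rot: [-3.142, 0.0, 0.316]
contact_force: [0.4, 0.9, -2.1]
finger_gap: 0.0619
grasp_force: 45.2
```

Below the riding height without force: the pins are entering. Continue.

Call:
{"name": "play_rows", "arguments": {"increments": [0,0,1,0,0,0,0,0,1,0,0,0,0,0,1,0,0,0,0,0,1,0,0,0,0,0,0.5,0,0,0,0,0,0,0,0,0,0,0,0,0,0,0]}}

```text
t: 16.55
tool_pos: [0.6055, -0.0236, 0.3592]
tcp_rot: [-3.142, 0.0, 0.316]
contact_force: [1.4, 3.5, -0.9]
finger_gap: 0.0616
grasp_force: 45.2
```

Call:
{"name": "play_rows", "arguments": {"increments": [0,0,0.5,0,0,0,0,0,0.5,0,0,0,0,0,0.4,0,0,0,0,0,0,0,0,0,0,0,0,0,0,0]}}

```text
t: 17.05
tool_pos: [0.6055, -0.0235, 0.358]
tcp_rot: [-3.142, -0.0, 0.316]
contact_force: [0.8, 4.2, 4.3]
finger_gap: 0.0617
grasp_force: 45.6
```

Call:
{"name": "play_rows", "arguments": {"increments": [0,0,0,0,0,0,0,0,0,0,0,0,0,0,0,0,0,0,0,0,0,0,0,0,0,0,-20,0,0,0,0,0,-40,0,0,0,0,0,-40,0,0,0,-30,0,-20,0,0,0,-40,0,0,0,0,0,-30,0,0,0,0,0], "grip": 0}}

```text
t: 18.05
tool_pos: [0.5087, -0.055, 0.4783]
tcp_rot: [3.141, -0.001, 0.316]
contact_force: [-0.1, -0.1, 0.5]
finger_gap: 0.0856
grasp_force: 0.0
```

Call:
{"name": "play_rows", "arguments": {"increments": [0,0,0,0,0,0,0,0,0,0,0,0,0,0,0,0,0,0]}}

```text
t: 18.35
tool_pos: [0.511, -0.0546, 0.4778]
tcp_rot: [3.141, -0.0, 0.316]
contact_force: [-0.8, 0.2, 0.1]
finger_gap: 0.0856
grasp_force: 0.0
```

Run:
```python
from h import *
a=capture("wrist");c=capture("scene");o=get_obs();print(o["t"],o["tool_pos"],o["finger_gap"])
for p in(a,c):
  for q in["blue_cup","red_cup"]:
    print(q,[(np.round(r["at"],4).tolist(),round(r["score"],2)) for r in spot_point(q,p)[:2]])
u,v=proj(c,[.605,-.0235,.14]).astype(int)
s=cv2.resize(c["frame"][v-60:v+60,u-60:u+60],(400,400),interpolation=cv2.INTER_CUBIC)
w=cv2.resize(rect(a,.605,-.0235,.224),(400,400))
cv2.imwrite("pics/i.png",np.clip(np.hstack([s,w])*1.5,0,255).astype(np.uint8))
```

```text
18.45 [ 0.51113261 -0.05451047  0.47758213] 0.08561465877826678
blue_cup []
red_cup [([0.6044, -0.023, 0.1267], 0.85)]
blue_cup [([0.6114, -0.0208, 0.0818], 0.74)]
red_cup [([0.6062, -0.0187, 0.1221], 0.65)]
```

View pics/i.png

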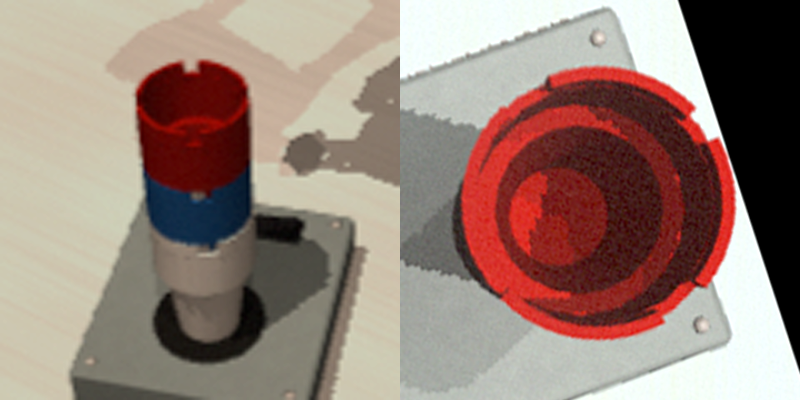

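The picture shows the red, blue and aluminium collars stacked flush and upright, with a pin sitting in a notch at each joint (at about (198,195) and (205,243) in the left crop). The networks put the origins at about 0.082 m and 0.124 m, as they should be.

```bash
python3 -c "
from cell import *
print(close_job())"
```

```text
the job is handed in; nothing more can be done
None
```

The job is handed in: the blue cup sits home in the fixed cup and the red cup home in the blue one. Both went down with light contact force (about 6 N), the last picture shows the stack standing straight, and the arm kept clear of the tube, pivot and knob. The hand-in returned no verdict.

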